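Fold open the bifold door of the blue parts cupboard

ROBOT

A 6-joint arm with a two-finger parallel gripper is mounted at the origin on a cart in front of the work surface, level with it; the furniture and walls round the work are solid. World frame = base frame: x ahead of the robot, y to its left, z up, the work surface at z = 0. Lengths are in m, angles in rad, forces in N, time in s.
With the tool pointing down it reaches from about 0.35 to 0.775 m from the base axis. Payload 5.5 kg.
Tool frame: the origin (TCP) lies midway between the tips of the shut fingers; the grasp point (between the pads) lies grip_point_offset behind it (grip_point_offset is the distance from the TCP to the grasp point, in m); z points along the fingers, y is the direction in which the jaws open and shut (so a half turn about z gives the same grasp; the last joint's range is limited). The gripper opens to 85 mm and grips with 20 to 120 N. Pads are 22 mm wide; open, the fingers measure 114 mm over their backs; the gripper's body (76 mm by 85 mm) begins 54 mm behind the grasp point. The pads swing forward as they close: fully open they stand 13 mm farther back than shut.
Start: joints at [-1.326, 0.313, 0.046, 1.304, 0, 1.431], TCP at [0.216, -0.533, 0.231] pointing down, gripper open.
Joint ranges: [-2.76, 2.76], [-0.86, 1.69], [-1.03, 1.26], [-2.2, 2.34], [-1.47, 1.5], [-3.14, 3.14]. Speed limits (rad/s): [2.57, 2.57, 3.14, 3.14, 3.14, 3.14].

INTERFACE

Orientations are given as a unit quaternion [w, x, y, z].
In Python, from workcell import * gives the robot as it stands.
- The arm moves only by the tool send_rows, never from a script. Its argument "series" is one flat list of numbers, 7 for each row, row after row: the shift along the tool's x, y, z in cm, then the turn, a rotation vector about the tool's x, y, z in degrees, then the opening, from 0 (shut) to 1 (fully open). A call has 1 to 10 rows; each row is the pose to reach, as a shift and turn from the pose commanded when the call began, along the tool's axes at that moment; what a row does not reach only later rows make up. A row lasts 1/12 s, in which the tool goes at most 41.7 mm and 7.16 degrees, less where a joint would pass 70% of its speed; a pose out of reach is approached as far as the arm can. A call with a gripper value outside its range is refused whole. The fingers move at their own pace and stop on an object; "newtons" is the grip in N (left out, the last holds). Time passes only in rows, so rows that repeat a pose let the fingers close. It gives the time, the measured TCP pose, the force and the opening at its end, in the units of the state.
- get_state(): the state, without advancing time (a new reading comes with each control period).
- read_camera(name): name is "scene" or "top" or "wrist"; returns the picture (400x640x3 uint8, blue, green, red); there is no depth.
- camera_info(name): a dict with "K" (3x3 intrinsics, pixels), "xyz" and "attitude" of the camera in the world. Camera axes: x right, y down, z forward; pixel columns grow to the right and rows downward; lengths in m; the calibration is good to about 2 mm. A picture is of the moment at which its call begins: read the wrist's pose just before it. camera_info takes no time and is no camera call; for the wrist camera it gives the pose at the moment of the call.
- hand_in(): hands the job in, once; it reports no verdict.
Trained networks look in the newest picture that a camera, given by its name, has taken for a name from the list of things; names that differ only in an ending like _2 or _b are one class to them, and where a whole thing is asked for, a point or a joint stands for the part that bears it (a point fixed in the world has none). Each returns a list of dicts, best first, with "p" (0 to 1); they miss things now and then, are a little off and sometimes report something else, mostly with a low value. They report only what shows in the picture. A call takes as long as a camera call.
- silhouettes(camera, label): "pixels" (400x640 bool, what is visible of it) and "box" ([left, top, width, height] in pixels, round what is visible of it).
The state is a dict: "clock": time; "joint_pos": joint angles; "qvel": joint speeds; "tau": joint torques, N m; "tcp_pos": TCP position; "orientation": TCP orientation; "wrist_force": force on the tool from outside, world axes, zero at the start; "ft_torque": the same for the moment, N m; "finger_gap": finger opening in m.
Only numpy, scipy, OpenCV 4.12 (cv2) and the standard library are available. Lean on these libraries where they do the work, as an engineer would, in place of code of your own. Each camera call takes 0.05 s, during which the arm holds its last target. There are 200 camera calls.

TASK

I need the bead jars from the little cupboard with the blue bifold door, which stands ajar. Push the door all the way open, so that both panels collapse together along the track, and let go; the post on its fold is there to push it by. Leave the cupboard with the yellow door as it is.

Things in the scene. Friction and masses are not known exactly. Their poses are not given: they have to be found in the camera images.
- blue_cupboard: Fixed wooden cupboard, 184 wide x 100 x 114 mm high, with a bifold door of two blue-framed clear panels. Origin: centre of its underside; z up; its front faces its own -x, its +y is its left seen from the robot. The door's pivot is at local (-58, 80) mm, its floor track on the line x = -58. Panels: 80 long, 8 thick, tops level with the flat roof, z = 114; only the post and a 4 mm bracket stand higher.
- blue_door (a joint): Angle a of the blue panel at the pivot: 0 shut, 1.40 rad the open stop, both panels folded together, sticking out in front at the left. The fold is at local x = -58 - 80 sin a, y = 80 - 80 cos a (mm): it swings toward the robot, then left, 80 mm about the pivot; the second panel follows, its end sliding in the track. Starts at 0.3 to 0.6; light friction (about 1 N at the post); stays where left.
- blue_post (a point): Centre of the top of the blue push post on the fold of the blue door: upright, round, 16 mm across, rising 46 mm above panels and roof, top at z = 160 mm. It can be pushed from any side, also from over the roof.
- yellow_post (a point): Centre of the top of the like yellow post on the fold of the yellow door, on a second, otherwise equal fixed cupboard beside the blue one (either may stand left). To be left alone.

How it is judged:
By the outcome, as a careful person would: the job done as asked, in the order asked, and still so for the second after the job is handed in, with the robot touching nothing.
It also fails if it takes over 32 s, if anything falls off the work surface, if the arm or the gripper's body presses on something with over 40 N, if the wrist force passes 120 N, or if a joint passes its speed limit or range.

## Working session

There is one attempt and no reset: what is moved stays moved. The work goes in short steps, Python scripts to look and compute and a tool call to move; the robot and the scene stay as the last step left them, time stands still between calls to the robot, and variables do not carry over. Pictures are saved under pics/ and viewed, about 8 in all and at most 12, crops included, and the job is handed in when it is done.

Besides the shell and the picture viewer there is one more tool, called after ">>>" as name(argument=value, ...), one argument or row to a line, values as JSON. send_rows: Moves the arm, as the interface text tells. Its arguments: {"type":"object","properties":{"series":{"type":"array"},"newtons":{"type":"number"}},"required":["series"]}

```bash
mkdir -p pics; cat > h.py <<'E'
from workcell import *
import numpy as np, cv2
from scipy.spatial.transform import Rotation as R
def cam(n):
    c=camera_info(n); K=np.array(c["K"]); a=np.array(c["attitude"],float)
    M=a if a.shape==(3,3) else R.from_quat(a[[1,2,3,0]]).as_matrix()
    return K,M,np.array(c["xyz"])
def ray(n,uv):
    K,M,p=cam(n); d=M@np.linalg.solve(K,[uv[0],uv[1],1]); return p,d
def atz(n,uv,z):
    p,d=ray(n,uv); return p+d*(z-p[2])/d[2]
def proj(n,X):
    K,M,p=cam(n); q=K@(M.T@(np.array(X)-p)); return q[:2]/q[2]
E
python3 - <<'E'
from h import *
for n in("scene","top"):
    im=read_camera(n); cv2.imwrite(f"pics/{n}0.png",im)
    print(n,camera_info(n))
    for l in("blue_post","yellow_post","blue_cupboard","blue_door"):
        for r in silhouettes(n,l)[:3]: 
            v,u=np.nonzero(r["pixels"]); print(l,round(r["p"],2),r["box"],u.mean().round(1),v.mean().round(1), atz(n,(u.mean(),v.mean()),.16).round(3))
print(get_state())
E
```

```text
scene {'K': array([[406.72328445,   0.        , 320.85273004],
       [  0.        , 406.72328445, 204.98179641],
       [  0.        ,   0.        ,   1.        ]]), 'xyz': array([ 0.93006672, -0.0922969 ,  0.87309715]), 'attitude': array([-0.17229673,  0.72087424,  0.65408619, -0.15108086])}
blue_post 0.61 [356.3, 166.4, 68.7, 33.1] 391.3 187.7 [0.552 0.093 0.16 ]
yellow_post 0.96 [220.8, 157.0, 56.9, 39.3] 249.2 180.7 [ 0.509 -0.19   0.16 ]
blue_cupboard 0.72 [339.3, 164.0, 91.9, 98.7] 386.9 221.5 [0.624 0.071 0.16 ]
blue_door 0.74 [358.7, 165.4, 64.8, 34.4] 391.1 187.8 [0.552 0.092 0.16 ]
top {'K': array([[438.05294322,   0.        , 320.64606123],
       [  0.        , 438.05294322, 199.45419793],
       [  0.        ,   0.        ,   1.        ]]), 'xyz': array([ 0.3569488 , -0.04596722,  1.04027106]), 'attitude': array([ 0.07634362, -0.65961082,  0.74336918, -0.08054493])}
blue_post 0.9 [213.4, 219.7, 68.6, 24.5] 251.9 231.7 [0.505 0.083 0.16 ]
yellow_post 0.95 [353.5, 218.6, 63.5, 32.2] 381.9 237.2 [ 0.463 -0.177  0.16 ]
blue_cupboard 0.71 [208.3, 171.8, 90.6, 73.3] 253.5 203.5 [0.563 0.075 0.16 ]
blue_door 0.75 [217.5, 221.2, 66.8, 22.1] 252.4 231.9 [0.505 0.082 0.16 ]
{'clock': 0.5, 'joint_pos': array([-1.32559983e+00,  3.13235840e-01,  4.60533016e-02,  1.30361968e+00,
        3.84989786e-06,  1.43116067e+00]), 'qvel': array([-0.00026497, -0.00016444, -0.00074992,  0.00011724, -0.00019235,
       -0.00100275]), 'tau': array([-2.78962125e-04, -4.79991066e+01,  2.98539448e+01,  1.80732048e-03,
       -5.47269792e-05,  2.09971304e-06]), 'tcp_pos': array([ 0.2158325 , -0.53296538,  0.23128364]), 'orientation': array([-3.04294894e-06,  9.81545073e-01,  1.91230935e-01,  1.76687585e-06]), 'wrist_force': array([-0.15671839, -0.04947728,  0.51635805]), 'ft_torque': array([-0.03360298,  0.00235682,  0.00163834]), 'finger_gap': 0.08549666964422108}
```

```bash
python3 - <<'E'
import cv2,numpy as np
a=cv2.imread("pics/top0.png")[150:290,180:440];b=cv2.imread("pics/scene0.png")[130:280,190:450]
cv2.imwrite("pics/c0.png",np.vstack([cv2.resize(a,(520,280),interpolation=3),cv2.resize(b,(520,300),interpolation=3)]))
E
```

```text
(no output)
```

View pics/c0.png

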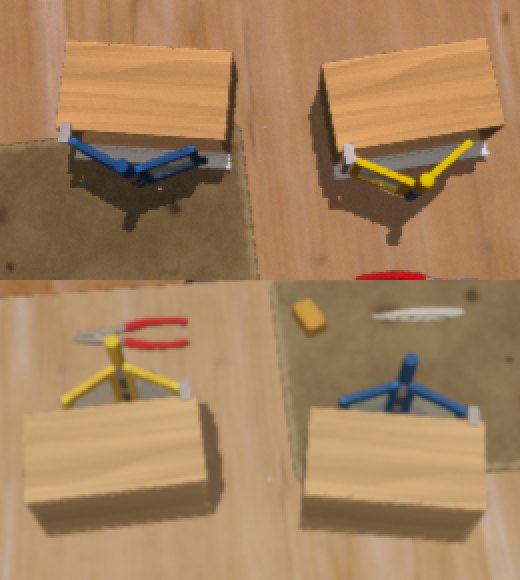

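View pics/top0.png

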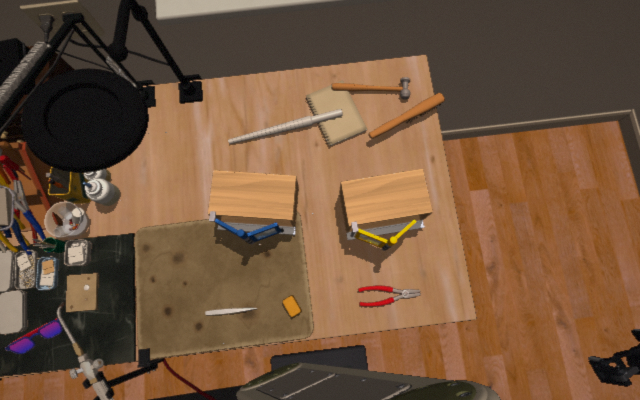

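```bash
cat >> h.py <<'E'
from scipy.optimize import least_squares
def tri(obs):
    A=[];b=[]
    for n,uv in obs:
        p,d=ray(n,uv); d/=np.linalg.norm(d); P=np.eye(3)-np.outer(d,d); A.append(P); b.append(P@p)
    return np.linalg.lstsq(np.vstack(A),np.hstack(b),rcond=None)[0]
E
python3 - <<'E'
from h import *
def run(name,roofT,roofS,pt,ps):
    t=lambda c:(180+c[0]/2,150+c[1]/2); s=lambda c:(190+c[0]/2,130+(c[1]-280)/2)
    P=tri([("top",t(pt)),("scene",s(ps))]); print(name,"post",P.round(4), atz("top",t(pt),.158).round(3),atz("scene",s(ps),.158).round(3))
    # corners order: back-left, back-right, front-right, front-left
    L=np.array([[50,92,114],[50,-92,114],[-50,-92,114],[-50,92,114]])/1000
    W=lambda q,l:R.from_euler("z",q[2]).apply(l)+[q[0],q[1],0]
    f=lambda q:np.r_[[proj("top",x)-t(c) for x,c in zip(W(q,L),roofT)],[proj("scene",x)-s(c) for x,c in zip(W(q,L),roofS)]].ravel()
    r=least_squares(f,[.6,0.08 if name=="blue" else -.2,0]); print("cup",r.x.round(4),"rms px",np.sqrt((r.fun**2).mean()).round(2))
    q=r.x; l=R.from_euler("z",-q[2]).apply(P-[q[0],q[1],0]); print("post local",l.round(4),"pivot",W(q,np.array([-.058,.08,0])).round(4))
    if name=="blue": print("a",np.arctan2(-.058-l[0],.08-l[1]), "r",np.hypot(-.058-l[0],.08-l[1]))
    for a in(.3,.4,.5,.6,.8,1,1.2,1.4): print(a,W(q,np.array([-.058-.08*np.sin(a),.08-.08*np.cos(a),.16])).round(4))
run("blue",[(67,40),(233,52),(226,140),(58,130)],[(485,510),(305,508),(311,408),(484,421)],(122,165),(411,359))
run("yellow",[(486,40),(322,63)][::-1] and [(322,63),(486,40),(503,124),(338,147)],[(207,486),(30,502),(24,415),(196,401)],(428,181),(113,340))
E
```

```text
blue post [0.5076 0.1081 0.155 ] [0.507 0.106 0.158] [0.509 0.109 0.158]
cup [ 0.5978  0.083  -0.1691] rms px 2.07
post local [-0.0932  0.0096  0.155 ] pivot [0.5541 0.1716 0.    ]
a 0.4633170538704328 r 0.07873064807584076
0.3 [0.5179 0.1002 0.16  ]
0.4 [0.511  0.1042 0.16  ]
0.5 [0.5045 0.1089 0.16  ]
0.6 [0.4985 0.1141 0.16  ]
0.8 [0.4882 0.1263 0.16  ]
1 [0.4805 0.1403 0.16  ]
1.2 [0.4757 0.1556 0.16  ]
1.4 [0.4741 0.1715 0.16  ]
yellow post [ 0.4541 -0.1984  0.1536] [ 0.454 -0.2    0.158] [ 0.457 -0.195  0.158]
cup [ 0.5586 -0.2039  0.0218] rms px 1.82
post local [-0.1043  0.0079  0.1536] pivot [ 0.4988 -0.1252  0.    ]
0.3 [ 0.4769 -0.2021  0.16  ]
0.4 [ 0.4693 -0.1996  0.16  ]
0.5 [ 0.462  -0.1962  0.16  ]
0.6 [ 0.4551 -0.1922  0.16  ]
0.8 [ 0.4427 -0.1822  0.16  ]
1 [ 0.4325 -0.1699  0.16  ]
1.2 [ 0.4249 -0.1558  0.16  ]
1.4 [ 0.4203 -0.1405  0.16  ]
```

>>> send_rows(
  series=[2.5,-2.4,0,0,0,-7,0.5,5,-4.8,0,0,0,-14,0.5,7.5,-7.2,0,0,0,-21,0.5,10,-9.6,0,0,0,-28,0.5,12.5,-12,0,0,0,-35,0.5,15,-14.4,0,0,0,-42,0.5,17.5,-16.8,0,0,0,-49,0.5,20,-19.2,0,0,0,-56,0.5,22.5,-21.6,0,0,0,-63,0.5,25,-24,0,0,0,-70,0.5],
)

```text
clock: 1.33
tcp_pos: [0.3578, -0.2152, 0.2316]
orientation: [0.001, 0.692, 0.722, 0.0]
wrist_force: [1.3, -0.3, 0.0]
finger_gap: 0.0426
```

```bash
cat >> h.py <<'E'
def to(x,y,z,yaw=None):
    s=get_state(); q=np.array(s["orientation"]); r=R.from_quat(q[[1,2,3,0]]); 
    print("shift cm",(100*r.inv().apply(np.array([x,y,z])-s["tcp_pos"])).round(2),"tcp",np.round(s["tcp_pos"],4),"xaxis",r.as_matrix()[:,0].round(3),"F",np.round(s["wrist_force"],1),"gap",round(s["finger_gap"],4),"t",s["clock"],"j",np.round(s["joint_pos"],2))
    if yaw is not None:
        x0=r.as_matrix()[:,0]; d=yaw-np.degrees(np.arctan2(x0[1],x0[0])); print("turn z",-((d+180)%360-180))
E
python3 -c "
from h import *
to(.508,.108,.22,202)"
```

```text
shift cm [31.67 16.34  1.15] tcp [ 0.3578 -0.2152  0.2316] xaxis [-0.041  0.999 -0.001] F [ 1.3 -0.3  0. ] gap 0.0426 t 1.3333 j [-0.73  0.01 -0.32  1.24  0.    0.8 ]
turn z -109.62830656054223
```

>>> send_rows(
  series=[3,1.6,0,0,0,-7,0.5,6,3.2,0,0,0,-14,0.5,9,4.8,0,0,0,-21,0.5,12,6.4,0,0,0,-28,0.5,15,8,0,0,0,-35,0.5,18,9.6,0,0,0,-42,0.5,21,11.2,0,0,0,-49,0.5,24,12.6,0,0,0,-56,0.5,27,14,0,0,0,-63,0.5,30,15.5,0,0,0,-70,0.5],
)

```text
clock: 2.17
tcp_pos: [0.502, 0.0904, 0.2315]
orientation: [0.0, 0.153, 0.988, -0.0]
wrist_force: [1.3, -1.5, -0.2]
finger_gap: 0.0426
```

```bash
python3 -c "
from h import *
to(.508,.108,.22,202)"
```

```text
shift cm [-0.04  1.86  1.15] tcp [0.502  0.0904 0.2315] xaxis [-0.953  0.302 -0.001] F [ 1.3 -1.5 -0.2] gap 0.0426 t 2.1667 j [ 0.02  0.19 -0.12  1.26 -0.    0.33]
turn z -39.59052306328425
```

>>> send_rows(
  series=[0,0.6,0.2,0,0,-7,0.5,0,1.2,0.6,0,0,-14,0.5,0,1.8,1,0,0,-21,0.5,0,1.9,1.2,0,0,-28,0.5,0,1.9,1.2,0,0,-35,0.5,0,1.9,1.2,0,0,-40,0.5,0,1.9,1.2,0,0,-40,0.5,0,1.9,1.2,0,0,-40,0.5],
)

```text
clock: 2.83
tcp_pos: [0.5075, 0.1068, 0.2193]
orientation: [0.0, -0.19, 0.982, -0.0]
wrist_force: [-0.5, -0.8, -0.2]
finger_gap: 0.0427
```

```bash
python3 - <<'E'
from h import *
to(.508,.108,.125,202)
cv2.imwrite("pics/w1.png",read_camera("wrist"))
for l in("blue_post",):
    for r in silhouettes("wrist",l)[:2]:
        v,u=np.nonzero(r["pixels"]); print(r["p"],r["box"],atz("wrist",(u.mean(),v.mean()),.14))
print("proj post", proj("wrist",[.508,.108,.16]))
E
```

```text
shift cm [-0.09  0.1   9.43] tcp [0.5075 0.1068 0.2193] xaxis [-0.928 -0.373 -0.   ] F [-0.5 -0.8 -0.2] gap 0.0427 t 2.8333 j [ 0.05  0.21 -0.12  1.24 -0.   -0.33]
turn z -0.09394418129397764
0.82 [242.1, 159.5, 117.0, 97.3] [0.50198744 0.09104497 0.14      ]
0.59 [159.7, 147.4, 205.2, 189.4] [0.54717635 0.07761727 0.14      ]
proj post [322.16049537 216.80331545]
```

View pics/w1.png

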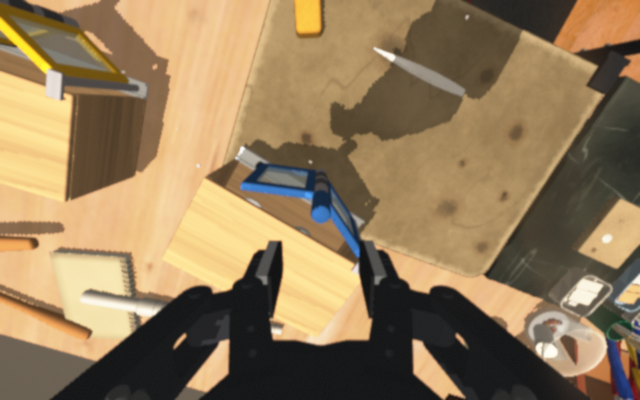

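>>> send_rows(
  series=[0,0.1,2.5,0,0,0,0.5,0,0.1,5,0,0,0,0.5,0,0.1,7,0,0,0,0.5,0,0.1,8.5,0,0,0,0.5,0,0.1,9.2,0,0,0,0.5,0,0.1,9.2,0,0,0,0.5],
)

```text
clock: 3.43
tcp_pos: [0.5059, 0.1075, 0.1257]
orientation: [-0.002, -0.191, 0.982, 0.0]
wrist_force: [0.3, 0.1, -0.3]
finger_gap: 0.0428
```

```bash
python3 - <<'E'
from h import *
to(.508,.108,.125,202)
s=get_state(); r=R.from_quat(np.array(s["orientation"])[[1,2,3,0]])
yt=r.as_matrix()[:,1]; print(yt)
P=np.array([.5541,.1716]); 
for a in(.46,.6,.8,1,1.2,1.4,1.5,1.6):
    th=-.1691; l=R.from_euler("z",th).apply([-.08*np.sin(a),-.08*np.cos(a),0])[:2]+P
    print(a,(100*r.inv().apply(np.r_[l,.127]-s["tcp_pos"])).round(2))
E
```

```text
shift cm [-0.22 -0.03  0.07] tcp [0.5059 0.1075 0.1257] xaxis [-0.927 -0.374  0.003] F [ 0.3  0.1 -0.3] gap 0.0428 t 3.4333 j [ 0.05  0.26 -0.29  1.02 -0.   -0.33]
turn z -0.020606900032589692
[-0.37427019  0.9273192   0.00095913]
0.46 [-0.08 -0.09 -0.13]
0.6 [ 0.44  0.89 -0.13]
0.8 [ 0.94  2.41 -0.12]
1 [ 1.13  4.   -0.12]
1.2 [ 1.    5.59 -0.12]
1.4 [ 0.55  7.12 -0.12]
1.5 [ 0.22  7.85 -0.12]
1.6 [-0.19  8.54 -0.12]
```

>>> send_rows(
  series=[0,0.7,0,0,0,0,0.5,0.2,1.4,0,0,0,0,0.5,0.5,2.1,0,0,0,0,0.5,0.8,2.8,0,0,0,0,0.5,0.9,3.5,0,0,0,0,0.5,1.0,4.2,0,0,0,0,0.5,1.1,4.9,0,0,0,0,0.5,1.1,5.6,0,0,0,0,0.5,1.1,6.2,0,0,0,0,0.5,1.0,6.8,0,0,0,0,0.5],
)

```text
clock: 4.27
tcp_pos: [0.472, 0.1676, 0.1273]
orientation: [-0.0, -0.191, 0.982, 0.0]
wrist_force: [0.1, -1.4, 0.3]
finger_gap: 0.0424
```

>>> send_rows(
  series=[-0.1,0.3,0,0,0,0,0.5,-0.2,0.6,0,0,0,0,0.5,-0.2,0.9,0,0,0,0,0.5,-0.3,1.2,0,0,0,0,0.5,-0.4,1.4,0,0,0,0,0.5,-0.4,1.4,0,0,0,0,0.5],
)

```text
clock: 4.77
tcp_pos: [0.4709, 0.1818, 0.1272]
orientation: [0.0, -0.191, 0.982, 0.0]
wrist_force: [-0.1, -0.4, 0.7]
finger_gap: 0.0423
```

```bash
python3 - <<'E'
from h import *
to(.4741,.1715,.125)
cv2.imwrite("pics/w2.png",read_camera("wrist"))
E
```

```text
shift cm [ 0.09 -1.08  0.22] tcp [0.4709 0.1818 0.1272] xaxis [-0.927 -0.376 -0.   ] F [-0.1 -0.4  0.7] gap 0.0423 t 4.7667 j [ 0.21  0.24 -0.32  1.01  0.   -0.18]
```

View pics/w2.png

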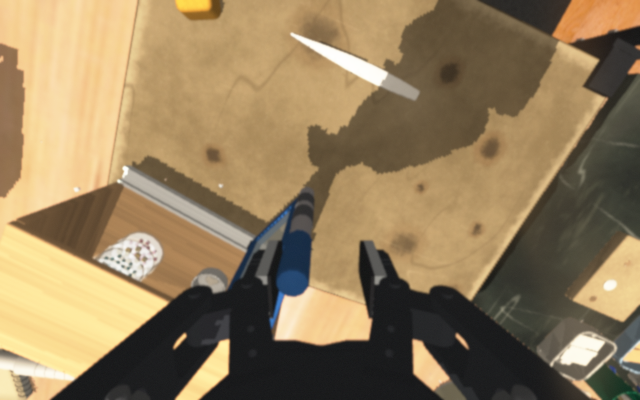

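The post at (293,278) lies against the trailing finger, and the panels are nearly folded. No stop force shows yet, so I'll keep pushing.

>>> send_rows(
  series=[-0.1,0.2,0,0,0,0,0.5,-0.1,0.4,0,0,0,0,0.5,-0.2,0.5,0,0,0,0,0.5,-0.2,0.5,0,0,0,0,0.5],
)

```text
clock: 5.15
tcp_pos: [0.4707, 0.1865, 0.1272]
orientation: [-0.0, -0.191, 0.982, -0.001]
wrist_force: [-0.6, -1.9, 1.1]
finger_gap: 0.0429
```

>>> send_rows(
  series=[-0.1,0.2,0,0,0,0,0.5,-0.1,0.4,0,0,0,0,0.5,-0.1,0.4,0,0,0,0,0.5],
)

```text
clock: 5.4
tcp_pos: [0.4706, 0.1869, 0.127]
orientation: [-0.001, -0.19, 0.982, -0.005]
wrist_force: [1.8, -17.0, 0.8]
finger_gap: 0.0427
```

Stop reached: the force went to 17 N and the TCP stalled. I'll centre the cage, lift, and look.

>>> send_rows(
  series=[0,-0.5,0,0,0,0,0.5,0.2,-1.2,0,0,0,0,0.5,0.2,-1.4,0,0,0,0,0.5,0.2,-1.4,-2,0,0,0,0.5,0.2,-1.4,-5,0,0,0,0.5,0.2,-1.4,-8,0,0,0,0.5,0.2,-1.4,-10.5,0,0,0,0.5,0.2,-1.4,-10.5,0,0,0,0.5,0.2,-1.4,-10.5,0,0,0,0.5],
)

```text
clock: 6.15
tcp_pos: [0.4747, 0.1776, 0.2339]
orientation: [0.002, -0.191, 0.982, 0.0]
wrist_force: [-0.5, 0.3, -1.2]
finger_gap: 0.0425
```

```bash
python3 - <<'E'
from h import *
to(.474,.1715,.23)
for n in("wrist","top","scene"):
    im=read_camera(n); cv2.imwrite(f"pics/{n}3.png",im)
    print(n,"pred post",proj(n,[.4741,.1715,.16]).round(1))
a=cv2.imread("pics/wrist3.png");b=cv2.imread("pics/top3.png")[150:290,180:440];c=cv2.imread("pics/scene3.png")[110:250,190:450]
cv2.imwrite("pics/m3.png",np.vstack([cv2.resize(a,(520,325))[:300],np.hstack([cv2.resize(b,(400,215)),cv2.resize(c,(400,215))])[:, :520] if 0 else np.zeros((0,520,3),np.uint8),cv2.resize(c,(520,280))]))
cv2.imwrite("pics/t3.png",cv2.resize(b,(520,280)))
E
```

```text
shift cm [ 0.3  -0.54  0.39] tcp [0.4747 0.1776 0.2339] xaxis [-0.927 -0.376 -0.004] F [-0.5  0.3 -1.2] gap 0.0425 t 6.15 j [ 0.2   0.18 -0.13  1.26  0.   -0.19]
wrist pred post [313.9 207.5]
top pred post [209.5 252.2]
scene pred post [421.9 152.3]
```

View pics/m3.png

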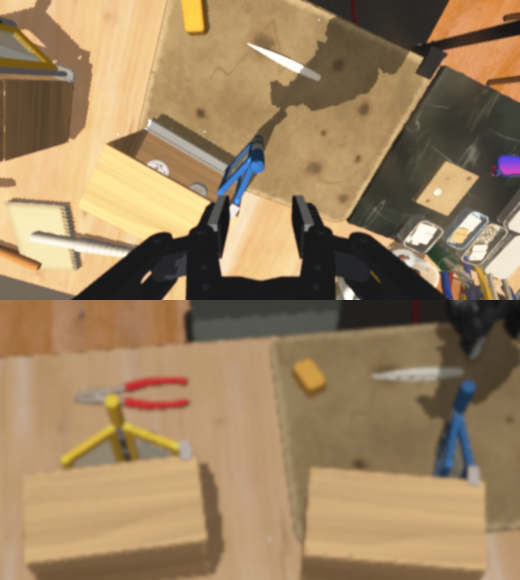

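```bash
python3 - <<'E'
from h import *
im=read_camera("wrist"); c=im[170:260,270:360]; cv2.imwrite("pics/w4.png",cv2.resize(c,(540,540),interpolation=3))
cv2.imwrite("pics/w4full.png",im)
print([ (a,proj("wrist",[.5541+v[0],.1716+v[1],.16]).round(1)) for a in(1.3,1.35,1.4) for v in[R.from_euler("z",-.1691).apply([-.08*np.sin(a),-.08*np.cos(a),0])]])
print("stall",proj("wrist",[.4756,.1745,.16]))
E
```

```text
[(1.3, array([304.2, 206.7])), (1.35, array([309. , 208.1])), (1.4, array([313.6, 209.7]))]
stall [316.44483592 212.67791541]
```

View pics/w4.png

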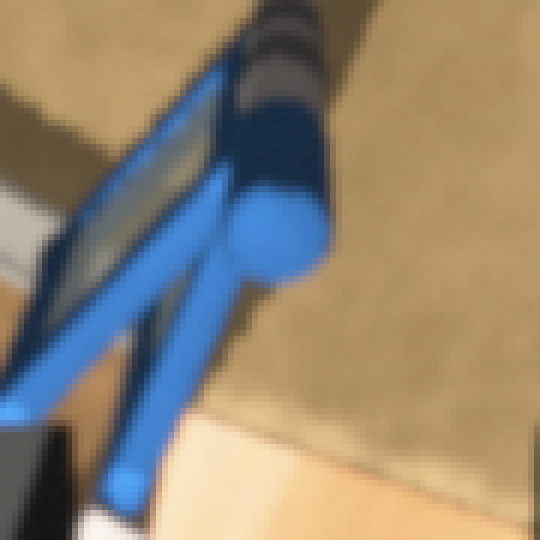

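```bash
python3 -c "
from h import *
to(.47,.17,.23); print(hand_in())"
```

```text
shift cm [ 0.51 -0.55  0.08] tcp [0.4727 0.177  0.2308] xaxis [-0.927 -0.375  0.003] F [-0.5  0.7 -0.7] gap 0.0429 t 6.35 j [ 0.2   0.18 -0.13  1.26  0.   -0.19]
the job is handed in; nothing more can be done
None
```

The blue door is open against its stop, with both panels folded together at the left. I handed the job in at about 6.4 s.

I put the half-open fingers loosely around the blue post and followed its arc. At the end the arm stalled and the push force rose to 17 N. I then centred the fingers, lifted clear and left the door free.

**Last checks:**
- **Blue door:** after letting go, the wrist picture shows the post top at about (316, 209) px. My model puts the 1.40 rad stop at (314, 210) and the stall position at (316, 213). That is within a few millimetres, so the door did not visibly spring back.
- **Yellow door:** it looks unchanged in the scene picture after the push, and nothing went near it.
- **Robot:** the wrist force is about zero, and the fingers hang roughly 70 mm above the post.

No check failed. The cupboard fit was only good to about 2 px, so I take the force stall as the main evidence that the door is fully open.

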